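Load the knob-cap rack into the curing box past its sprung shutter

ROBOT

A 6-joint arm with a two-finger parallel gripper is mounted at the origin on a cart in front of the work surface, level with it; the furniture and walls round the work are solid. World frame = base frame: x ahead of the robot, y to its left, z up, the work surface at z = 0. Lengths are in m, angles in rad, forces in N, time in s.
With the tool pointing down it reaches from about 0.275 to 0.85 m from the base axis. Payload 5.2 kg.
Tool frame: the origin (TCP) lies on the centre line of the jaws, within the pads' length; the fingertips stand 25 mm ahead of it and the grasp point (between the pads) lies 6 mm ahead of it; y points along the fingers, x is the direction in which the jaws open and shut, and the axes are right-handed (so a half turn about y gives the same grasp; the last joint's range is limited). The gripper opens to 85 mm and grips with 20 to 120 N. Pads are 22 mm wide; open, the fingers measure 114 mm over their backs; the gripper's body (76 mm by 85 mm) begins 54 mm behind the grasp point. The pads swing forward as they close: fully open they stand 13 mm farther back than shut.
Start: joints at [-1.537, 0.259, 1.535, -0, 1.348, -0.203], TCP at [0.129, -0.535, 0.224] pointing down, gripper open.
Joint ranges: [-3.14, 3.14], [-0.91, 2.08], [0.19, 2.58], [-1.22, 4.36], [0.22, 2.71], [-3.12, 3.12]. Speed limits (rad/s): [2.57, 2.57, 3.14, 3.14, 3.14, 3.14].

INTERFACE

Orientations are given as a rotation vector (axis times angle).
In Python, from cell import sense, cams, env gives the robot as it stands.
- The arm moves only by the tool move_arm, never from a script. Its argument "rows" is a list that holds one entry, the list of rows, each a list of 7 numbers: the shift along the tool's x, y, z in units of 30 mm (1.0 is 30 mm), then the turn, a rotation vector about the tool's x, y, z in units of 6 degrees (1.0 is 6 degrees), then the opening, from -1 (shut) to 1 (fully open), so that 0 is half open. In form: [[[dx, dy, dz, rx, ry, rz, grip], ...]]. A call has 1 to 5 rows; each row is the pose to reach, as a shift and turn from the pose commanded when the call began, along the tool's axes at that moment; what a row does not reach only later rows make up. A row lasts 1/12 s, in which the tool goes at most 41.7 mm and 7.16 degrees, less where a joint would pass 70% of its speed; a pose out of reach is approached as far as the arm can. A call with a gripper value outside its range is refused whole. The fingers move at their own pace and stop on an object; "grip_force" is the grip in N (left out, the last holds). Time passes only in rows, so rows that repeat a pose let the fingers close. It gives the time, the measured TCP pose, the force and the opening at its end, in the units of the state.
- sense(): the state, without advancing time (a new reading comes with each control period).
- cams.capture(name): name is "side" or "top"; returns a dict with "pixels" (480x640x3 uint8, red, green, blue), "z_map" (480x640 float32, m along the optical axis (not along the pixel's ray), 0 where there is no reading), "fx", "fy", "cx", "cy" (pixels), "T" (4x4, takes a point from camera to world coordinates). Camera axes: x right, y down, z forward; pixel columns grow to the right and rows downward; lengths in m; the calibration is good to about 2 mm. A picture is of the moment at which its call begins.
- env.close_job(): hands the job in, once; it reports no verdict.
Trained networks look in the newest picture that a camera, given by its name, has taken for a name from the list of things; names that differ only in an ending like _2 or _b are one class to them, and where a whole thing is asked for, a point or a joint stands for the part that bears it (a point fixed in the world has none). Each returns a list of dicts, best first, with "confidence" (0 to 1); they miss things now and then, are a little off and sometimes report something else, mostly with a low value. They report only what shows in the picture. A call takes as long as a camera call.
- cams.recognise(query, camera): "centre" ([x, y, z] in m, in the coordinates of the camera as it stood for that picture, good to about 4 mm: the middle of the surface that is visible of it).
- cams.trace(query, camera): "mask" (480x640 bool, what is visible of it).
The state is a dict: "clock": time; "q": joint angles; "qvel": joint speeds; "joint_torque": joint torques, N m; "position": TCP position; "ee_rot": TCP orientation; "force": force on the tool from outside, world axes, zero at the start; "torque": the same for the moment, N m; "gripper_width": finger opening in m.
Only numpy, scipy, OpenCV 4.12 (cv2) and the standard library are available. Lean on these libraries where they do the work, as an engineer would, in place of code of your own. Each camera call takes 0.05 s, during which the arm holds its last target. There are 200 camera calls.

TASK

Load the rack of knob caps into the UV curing box: press the shutter's lever plate down with one fingertip so that the shutter swings up clear of the chute, keep it held fully open, and with the other finger push the rack along the chute by its upright tab until it is fully home against the stop inside the box. Then let the lever plate up and move clear, so that the shutter swings shut behind the rack's block with only the flat strip and the tab left outside. Do not let the shutter down on the rack, do not grip or lift anything, keep the caps in their pockets and leave the things lying around where they are.

Things in the scene. Friction and masses are not known exactly. Their poses are not given: they have to be found in the camera images.
- infeed: UV curing box with infeed chute, one fixed unit. Origin on the bench under the shutter blade, on the chute's centre line; x = travel into the box (roughly world -y), y = left of travel (away from the robot), z up. All mm below in this frame. Chute floor z = 4; guides 44 apart (y = -22, 22), up to z = 16, from x = -228. Box x = 4 to 122, y = -50 to 34, top z = 63, amber window on top.
- stop_face (a point): Middle of the rubber end stop inside the box, at infeed x = 106, y = 0, z = 12. The rack's front comes up against it when fully home. The box's opening is 45 wide and reaches up to z = 34.
- shutter (a joint): Shutter angle, rad: 0 = shut, 0.95 = fully open (stop); rack and caps pass clear above 0.72. Sprung shut, never stays open. Steel blade at x = -3 to 0; shut, it spans y = -26 to 34, z = 10 to 34: it stops the rack's block but not the 3 mm strip under it. Hinge shaft along x at y = -40, z = 18, on two bearing blocks (x = -252 and -30, y = -48 to -32, top z = 26).
- lever_edge (a point): Middle of the free edge of the shutter's lever plate: steel with ribbed rubber pad, 3 thick, x = -243 to -50, from the shaft 52 mm out towards the robot. Shut, it slopes 46 degrees up towards its edge (edge at z = 55); fully open, 8 degrees down. Pressing it down lifts the blade.
- lever_press (a point): Fixed point at x = -146.5, y = -72, z = 18, where a fingertip holds the plate down: a finger about 18 thick with its tip at this height holds the shutter about 0.85 open, against 4 to 7 N. The finger may slide along the plate in x at this height; another finger at y = 0 and the same height is then behind the rack's tab, 72 mm from it.
- rack: Loose rack, 0.1 to 0.2 kg, on the chute floor: grey block 96 x 40 x 18 with three pockets 25 across, 10 deep, in a row, a cap in each; a flat strip 22 x 3 runs back to an upright steel tab. Origin under the block's middle, x towards its front. Block x = -48 to 48. Starts 15 to 50 mm short of the shutter; fully home its origin is at infeed x = 58.
- tab_back (a point): Centre of the rear face of the rack's upright tab (30 wide, 3 thick, 32 high), 123 mm behind the rack's origin, 16 above its underside: push here along infeed x. Fully home it is at infeed x = -65, so fingers stay 65 mm short of the blade.
- cap0: Knob cap, 23 mm across, 16 mm high, loose in the rack's rear pocket (nearest the tab). Origin at the centre of its underside, 8 mm above the rack's underside.
- cap1: Knob cap like cap0, in the rack's middle pocket.
- cap2: Knob cap like cap0, in the rack's front pocket.
- tweezers_b: Bystander: steel tweezers, 120 x 10 x 10 mm, lying beyond the open end of the chute. Leave alone.
- marker_b: Bystander: marker pen, 130 x 21 x 17 mm, lying beyond the far end of the box. Leave alone.
- gauge_b: Bystander: notched steel gauge block, 60 x 25 x 16 mm, beyond the open end of the chute. Leave alone.
- tape_b: Bystander: roll of black tape, 68 mm across, 20 mm high, beyond the far end of the box. Leave alone.

How it is judged:
On the way, in this order (a step that is already met when the one before it is completed fails the run):
1. the shutter is swung up clear while the rack still stands in front of it (value of joint shutter above 0.72 rad and x of rack in the frame of infeed below -0.05 m), for 0.2 s.
2. the rack is half way under the shutter, which is held up clear of it (value of joint shutter above 0.72 rad and x of rack in the frame of infeed above 0 m), for 0.1 s.
3. the rack is home while the shutter is still held up (value of joint shutter above 0.72 rad and x of rack in the frame of infeed above 0.0545 m), for 0.1 s.
At the end, for the whole second after the job is handed in: The rack lies flat on the chute floor inside the box, its block within 3.5 mm of the end stop; the shutter is shut behind it (within 0.06 rad); all three caps sit in their pockets; everything is at rest (x of rack in the frame of infeed above 0.0545 m and z of rack in the frame of infeed below 0.008 m and value of joint shutter below 0.06 rad and distance between each of cap0, cap2 and rack below 0.036 m and distance between cap1 and rack below 0.014 m and linear speed of rack below 0.01 m/s); the robot touches nothing.
It fails at once if the shutter is let down on the rack (below 0.70 rad while the rack's block is under it) (value of joint shutter below 0.7 rad and x of rack in the frame of infeed between -0.044 and 0.046 m).
It fails at once if the rack is lifted off the chute floor or tipped (z of rack in the frame of infeed above 0.012 m or angle between rack's own z axis and vertical above 0.15 rad).
It fails at once if a cap comes out of its pocket (z of any of cap0, cap1, cap2 in the frame of rack above 0.015 m).
It fails at once if a bystander is moved more than 15 mm (distance of any of tweezers_b, marker_b, gauge_b, tape_b from where it was at the start of the episode above 0.015 m).
It also fails if it takes over 38 s, if anything falls off the work surface, if the arm or the gripper's body presses on something with over 40 N, if the wrist force passes 120 N, or if a joint passes its speed limit or range.

## Working session

There is one attempt and no reset: what is moved stays moved. The work goes in short steps, Python scripts to look and compute and a tool call to move; the robot and the scene stay as the last step left them, time stands still between calls to the robot, and variables do not carry over. Pictures are saved under pics/ and viewed, about 8 in all and at most 12, crops included, and the job is handed in when it is done.

Besides the shell and the picture viewer there is one more tool, called after "Call:" by a JSON object that holds its "method" and its "body", one argument or row to a line. move_arm: Moves the arm, as the interface text tells. Its arguments: {"type":"object","properties":{"rows":{"type":"array"},"grip_force":{"type":"number"}},"required":["rows"]}

```bash
ls; mkdir -p pics; cat > h.py <<'E'
import numpy as np, cv2
from cell import sense, cams, env
def cap(n,save=None):
    d=cams.capture(n)
    if save: cv2.imwrite('pics/'+save,d['pixels'][:,:,::-1])
    return d
def pts(d,mask):
    v,u=np.nonzero(mask&(d['z_map']>0)); z=d['z_map'][v,u]
    p=np.c_[(u-d['cx'])/d['fx']*z,(v-d['cy'])/d['fy']*z,z]
    return p@d['T'][:3,:3].T+d['T'][:3,3]
def w(d,c): return d['T'][:3,:3]@np.array(c)+d['T'][:3,3]
E
python3 - <<'E'
from h import *
np.set_printoptions(precision=4,suppress=True)
s=sense(); print({k:np.round(v,4) for k,v in s.items()})
for n in ('top','side'):
    d=cap(n,n+'0.png'); print(n,d['T'],d['fx'])
    for q in ['infeed','rack','tab_back','shutter','lever_edge','cap0','cap1','cap2','stop_face','tweezers_b','marker_b','gauge_b','tape_b']:
        try: print(q,[(round(r['confidence'],2),w(d,r['centre'])) for r in cams.recognise(q,n)][:3])
        except Exception as e: print(q,e)
E
```

```text
pics
{'clock': np.float64(0.0), 'q': array([-1.5368,  0.2594,  1.5361,  0.    ,  1.348 , -0.2028]), 'qvel': array([-0.0009, -0.0003,  0.0021, -0.0015,  0.0001,  0.0002]), 'joint_torque': array([ -0.0001, -44.6022, -29.0574,  -0.0005,   0.0117,  -0.    ]), 'position': array([ 0.129 , -0.5341,  0.223 ]), 'ee_rot': array([-1.3105,  1.0338, -1.0318]), 'force': array([-0.1073, -0.1574, -0.8094]), 'torque': array([-0.0124,  0.0335,  0.023 ]), 'gripper_width': np.float64(0.0856)}
top [[ 0.02   -0.9882  0.1518  0.3544]
 [-0.9996 -0.017   0.0212 -0.0007]
 [-0.0184 -0.1522 -0.9882  1.004 ]
 [ 0.      0.      0.      1.    ]] 472.31935330410397
infeed []
rack [(0.69, array([0.5295, 0.0433, 0.0229]))]
tab_back [(0.88, array([0.5295, 0.0465, 0.0226]))]
shutter [(0.7, array([0.4771, 0.0638, 0.033 ]))]
lever_edge [(0.68, array([0.4748, 0.0619, 0.0374]))]
cap0 [(0.59, array([0.5314, 0.0386, 0.0262])), (0.51, array([0.5294, 0.0148, 0.0211])), (0.46, array([0.5194, 0.2782, 0.0145]))]
cap1 [(0.59, array([0.5314, 0.0386, 0.0262])), (0.51, array([0.5294, 0.0148, 0.0211])), (0.46, array([0.5194, 0.2782, 0
[... 945 characters left out ...]
9 ])), (0.38, array([ 0.532 , -0.0104,  0.0282])), (0.17, array([0.486 , 0.0049, 0.025 ]))]
cap1 [(0.56, array([0.5309, 0.0471, 0.029 ])), (0.38, array([ 0.532 , -0.0104,  0.0282])), (0.17, array([0.486 , 0.0049, 0.025 ]))]
cap2 [(0.56, array([0.5309, 0.0471, 0.029 ])), (0.38, array([ 0.532 , -0.0104,  0.0282])), (0.17, array([0.486 , 0.0049, 0.025 ]))]
stop_face [(0.8, array([ 0.4904, -0.0292,  0.0082]))]
tweezers_b [(0.97, array([0.4899, 0.3809, 0.0062])), (0.54, array([0.5245, 0.0642, 0.0194]))]
marker_b [(0.65, array([ 0.4411, -0.337 ,  0.0123]))]
gauge_b [(0.68, array([0.5081, 0.2852, 0.0172])), (0.44, array([0.5245, 0.0597, 0.0179]))]
tape_b [(0.69, array([ 0.5639, -0.3496,  0.0209]))]
```

View pics/top0.png

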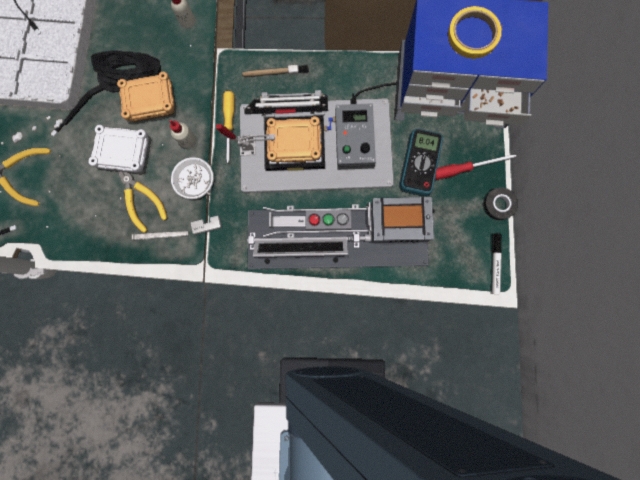

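View pics/side0.png

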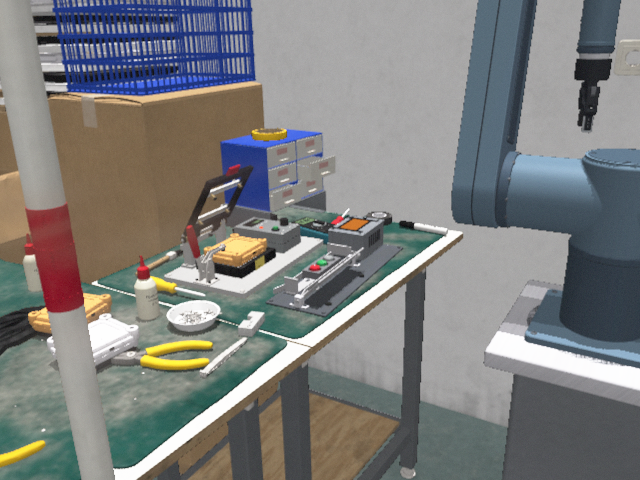

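The top view shows the box at cols 372–433, rows 197–242. The chute runs left from it (rows 208–237), the lever plate is at cols 253–347, rows 237–257, and the caps are near (314, 328, 343; 219). Next I'll fit the infeed frame from depth.

```bash
python3 - <<'E'
from h import *
np.set_printoptions(precision=4,suppress=True)
for n in ('top','side'):
    d=cap(n); p=pts(d,np.ones((480,640),bool))
    r=p[(p[:,0]>.38)&(p[:,0]<.62)&(p[:,1]>-.26)&(p[:,1]<.3)]
    b=r[(r[:,2]>.056)&(r[:,2]<.072)&(r[:,1]<-.03)&(r[:,0]<.57)]
    print(n,len(b),np.median(b[:,2]) if len(b) else 0)
    if len(b): print(cv2.minAreaRect((b[:,:2]*1000).astype(np.float32)),np.percentile(b,[1,99],axis=0))
    m=[(round(t['confidence'],2),t['mask'].sum()) for t in cams.trace('lever_edge',n)]
    t=cams.trace('lever_edge',n)
    if t:
        l=pts(d,t[0]['mask']); l=l[l[:,2]>.03]
        print('lever',m,cv2.minAreaRect((l[:,:2]*1000).astype(np.float32)),np.percentile(l,[2,50,98],axis=0))
    t=cams.trace('rack',n)
    if t:
        l=pts(d,t[0]['mask']); print('rack',cv2.minAreaRect((l[:,:2]*1000).astype(np.float32)),np.percentile(l,[2,50,98],axis=0))
d=cap('top'); c=d['pixels'][185:285,230:450,::-1]
cv2.imwrite('pics/c1.png',cv2.resize(c,None,fx=3.6,fy=3.6,interpolation=cv2.INTER_CUBIC))
E
```

```text
top 2388 0.062290594692161305
((529.093505859375, -137.40635681152344), (83.89544677734375, 120.03728485107422), 1.510307788848877) [[ 0.4875 -0.196   0.058 ]
 [ 0.5693 -0.0779  0.0666]]
lever [(0.57, np.int64(1795)), (0.21, np.int64(99))] ((475.4485168457031, 40.445655822753906), (66.5454330444336, 250.4993133544922), 14.319008827209473) [[ 0.4513 -0.0505  0.0307]
 [ 0.4666  0.0667  0.0458]
 [ 0.503   0.1604  0.0584]]
rack ((532.2031860351562, 52.21670150756836), (40.42573547363281, 169.83285522460938), 1.1657280921936035) [[ 0.5131 -0.0306  0.0034]
 [ 0.531   0.0396  0.0192]
 [ 0.5522  0.1348  0.0359]]
side 787 0.06363130355159713
((528.2295532226562, -136.2532958984375), (85.74667358398438, 128.4764862060547), 1.2165757417678833) [[ 0.486  -0.196   0.0562]
 [ 0.5689 -0.0753  0.0667]]
lever [(0.79, np.int64(658))] ((480.5538330078125, 36.823516845703125), (87.1707534790039, 266.21710205078125), 20.907066345214844) [[ 0.4495 -0.0733  0.0304]
 [ 0.4587  0.0672  0.0524]
 [ 0.5581  0.1668  0.059 ]]
rack ((543.6332397460938, 56.623905181884766), (74.15975189208984, 172.3166046142578), 4.953581809997559) [[ 0.5121 -0.0239  0.0054]
 [ 0.5261  0.0649  0.0187]
 [ 0.5508  0.1391  0.0371]]
```

View pics/c1.png

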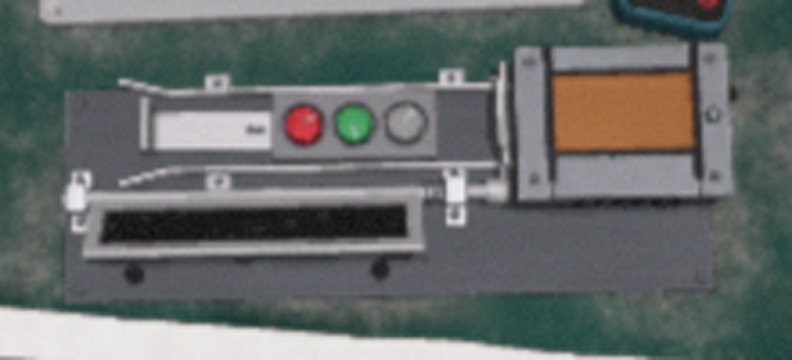

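The crop shows the rack at cols 145–437 (tab at 145, caps at 303/353/405), the shut blade at col 502, and the lever pad at cols 85–425, rows 190–255. Now I'll refine the yaw and plan the approach.

```bash
cat >> h.py <<'E'
from scipy.spatial.transform import Rotation as Ro
def frame(t,O):  # infeed->world 2D
    return np.array([[np.sin(t),np.cos(t)],[-np.cos(t),np.sin(t)]]),np.array(O)
def plan(xi,yi,z,yaw,O,sgn=-1):
    "remaining shift(30mm)/turn(6deg) to TCP at infeed xi,yi, world z"
    R2,O=frame(yaw,O); s=sense(); R=Ro.from_rotvec(s['ee_rot']).as_matrix()
    tgt=np.r_[R2@[xi,yi]+O,z]
    X=sgn*np.r_[R2[:,1],0]; Y=np.array([0,0,-1.]); T=np.c_[X,Y,np.cross(X,Y)]
    return np.round(R.T@(tgt-s['position'])/.03,2), np.round(np.degrees(Ro.from_matrix(R.T@T).as_rotvec())/6,2)
E
python3 - <<'E'
from h import *
np.set_printoptions(precision=4,suppress=True)
d=cap('top'); p=pts(d,np.ones((480,640),bool))
# height map check around
def fit(name,sel,q):
    a=p[sel]; ys=np.arange(a[:,1].min(),a[:,1].max(),.006); e=[]
    for y in ys:
        b=a[abs(a[:,1]-y)<.004]
        if len(b)>3: e.append((y,np.percentile(b[:,0],q)))
    e=np.array(e); k=np.polyfit(e[:,0],e[:,1],1); r=e[:,1]-np.polyval(k,e[:,0])
    k=np.polyfit(*e[abs(r)<.003].T,1)
    print(name,len(e),'slope dx/dy deg',np.degrees(np.arctan(k[0])),'x at y=0',k[1],'res',r.std(), 'yr',ys[0],ys[-1])
x,y,z=p.T
fit('lever edge',(z>.03)&(x>.43)&(x<.50)&(y>-.01)&(y<.155),1)
fit('box near',(z>.055)&(z<.07)&(x>.46)&(x<.59)&(y>-.19)&(y<-.085),1)
fit('box far',(z>.055)&(z<.07)&(x>.46)&(x<.59)&(y>-.19)&(y<-.085),99)
fit('rack blk near',(z>.017)&(z<.03)&(x>.507)&(x<.558)&(y>-.03)&(y<.05),2)
fit('rack blk far',(z>.017)&(z<.03)&(x>.507)&(x<.558)&(y>-.03)&(y<.05),98)
fit('guide far',(z>.011)&(z<.03)&(x>.55)&(x<.565)&(y>-.05)&(y<.13),50)
b=p[(z>.055)&(z<.07)&(x>.46)&(x<.6)&(y>-.3)&(y<-.03)]; print('box y',[np.percentile(b[abs(b[:,0]-c)<.01,1],[1,99]) for c in (.5,.53,.56)])
t=p[(z>.028)&(x>.515)&(x<.55)&(y>.1)&(y<.18)]; print('tab',len(t),np.percentile(t,[2,50,98],axis=0))
k=p[(z>.017)&(z<.03)&(x>.515)&(x<.55)&(y>-.06)&(y<.08)]; print('block y',np.percentile(k[:,1],[1,99]))
for x0 in np.arange(.36,.74,.04): print(round(x0,2),[round(p[(abs(x-x0)<.02)&(abs(y-y0)<.03),2].max(initial=0),2) for y0 in np.arange(-.3,.31,.06)])
s=sense(); print(Ro.from_rotvec(s['ee_rot']).as_matrix())
for sg in (-1,1): print(sg,plan(-.226,-.036,.2,np.radians(1.3),(.5354,-.0738),sg))
E
```

```text
lever edge 28 slope dx/dy deg -2.0371119212481643 x at y=0 0.45537624255530196 res 0.0004847096044506741 yr -0.009999280147426402 0.1520007198525736
box near 18 slope dx/dy deg -2.501415115699268 x at y=0 0.4823520524765263 res 0.0004338717038526953 yr -0.18997965956211646 -0.08797965956211637
box far 18 slope dx/dy deg -2.6859563519688265 x at y=0 0.5659768342298043 res 0.0006812344421773413 yr -0.18997965956211646 -0.08797965956211637
rack blk near 14 slope dx/dy deg 0.6889233909225879 x at y=0 0.5126826365668464 res 0.0011319848710010176 yr -0.02865964365188422 0.04934035634811577
rack blk far 14 slope dx/dy deg 0.40668584304211525 x at y=0 0.5528192412535583 res 0.0007859123392919492 yr -0.02865964365188422 0.04934035634811577
guide far 29 slope dx/dy deg -1.3352386923409314 x at y=0 0.5548584564943757 res 0.0012660543648119842 yr -0.04933108995787812 0.12466891004212184
box y [array([-0.1977, -0.0799]), array([-0.1964, -0.0777]), array([-0.195 , -0.0777])]
tab 28 [[0.5157 0.134  0.0331]
 [0.5291 0.1359 0.0365]
 [0.5431 0.1375 0.0404]]
block y [-0.0326  0.0606]
0.36 [np.float64(0
[... 1506 characters left out ...]
07), np.float64(0.07), np.float64(0.04), np.float64(0.02), np.float64(0.02)]
0.68 [np.float64(0.02), np.float64(0.03), np.float64(0.04), np.float64(0.02), np.float64(0.08), np.float64(0.22), np.float64(0.23), np.float64(0.23), np.float64(0.21), np.float64(0.14), np.float64(0.1)]
0.72 [np.float64(0.17), np.float64(0.17), np.float64(0.03), np.float64(0.02), np.float64(0.07), np.float64(0.21), np.float64(0.21), np.float64(0.21), np.float64(0.2), np.float64(0.03), np.float64(0.12)]
[[ 0.2346 -0.      0.9721]
 [-0.9721 -0.      0.2346]
 [ 0.     -1.     -0.    ]]
-1 (array([-19.37,   0.79,  17.2 ]), array([ 0.  , 17.04,  0.  ]))
1 (array([-19.37,   0.79,  17.2 ]), array([  0.  , -12.96,  -0.  ]))
```

```bash
cat >> h.py <<'E'
YAW=np.radians(2.2); O=(.5353,-.0737)
E
python3 - <<'E'
from h import *
s=sense(); R0=Ro.from_rotvec(s['ee_rot']); p0=s['position']
R2,o=frame(YAW,O); tgt=np.r_[R2@[-.227,-.036]+o,.2]
X=np.r_[R2[:,1],0]; Y=np.array([0,0,-1.]); Rt=Ro.from_matrix(np.c_[X,Y,np.cross(X,Y)])
rv=(R0.inv()*Rt).as_rotvec(); print(tgt,np.degrees(rv))
N=4
for k in range(N):
    Ra=R0*Ro.from_rotvec(rv*k/N); print(k,np.round(Ra.inv().apply((tgt-p0)/N)/.03,2), np.round(np.degrees(rv)/N/6,2))
E
```

```text
[0.4906125  0.15175072 0.2       ] [ 2.14204037e-03 -7.86314239e+01 -1.07797535e-03]
0 [-4.85  0.2   4.27] [ 0.   -3.28 -0.  ]
1 [-3.13  0.2   5.65] [ 0.   -3.28 -0.  ]
2 [-1.05  0.2   6.38] [ 0.   -3.28 -0.  ]
3 [1.16 0.2  6.36] [ 0.   -3.28 -0.  ]
```

Call:
{"method": "move_arm", "body": {
  "rows": [
    [[-0.97,0.04,0.86,0,-0.64,0,0.35],[-1.94,0.08,1.72,0,-1.28,0,0.35],[-2.91,0.12,2.58,0,-1.92,0,0.35],[-3.88,0.16,3.44,0,-2.56,0,0.35],[-4.84,0.2,4.3,0,-3.2,0,0.35]]
  ]
}}

```text
clock: 2.32
position: [0.2208, -0.3616, 0.2177]
ee_rot: [-1.428, 0.776, -0.777]
force: [0.8, 0.1, 0.2]
gripper_width: 0.0578
```

Call:
{"method": "move_arm", "body": {
  "rows": [
    [[-0.63,0.04,1.13,0,-0.66,0,0.35],[-1.25,0.08,2.26,0,-1.31,0,0.35],[-1.88,0.12,3.39,0,-1.97,0,0.35],[-2.5,0.16,4.52,0,-2.62,0,0.35],[-3.13,0.2,5.65,0,-3.28,0,0.35]]
  ]
}}

```text
clock: 2.73
position: [0.3126, -0.1909, 0.2121]
ee_rot: [-1.51, 0.51, -0.512]
force: [0.5, -1.0, -0.2]
gripper_width: 0.0578
```

Call:
{"method": "move_arm", "body": {
  "rows": [
    [[-0.21,0.04,1.28,0,-0.66,0,0.35],[-0.42,0.08,2.55,0,-1.31,0,0.35],[-0.63,0.12,3.83,0,-1.97,0,0.35],[-0.84,0.16,5.1,0,-2.62,0,0.35],[-1.05,0.2,6.38,0,-3.28,0,0.35]]
  ]
}}

```text
clock: 3.15
position: [0.4044, -0.0197, 0.2062]
ee_rot: [-1.558, 0.241, -0.243]
force: [0.2, -1.4, -0.2]
gripper_width: 0.057
```

```bash
python3 - <<'E'
from h import *
s=sense(); print(s['clock'],s['position'],s['q']); print(plan(-.227,-.036,.2,YAW,O,1))
E
```

```text
3.15 [ 0.40436611 -0.01968605  0.20616534] [-3.25759046e-01  4.08075748e-03  1.87923637e+00 -1.22783453e-04
  1.25700932e+00 -1.72591193e-02]
(array([1.  , 0.21, 6.32]), array([ 0.  , -3.31,  0.01]))
```

Call:
{"method": "move_arm", "body": {
  "rows": [
    [[0.2,0.04,1.26,0,-0.66,0,0.35],[0.4,0.08,2.52,0,-1.32,0,0.35],[0.6,0.13,3.78,0,-1.98,0,0.35],[0.8,0.17,5.04,0,-2.64,0,0.35],[1.0,0.21,6.3,0,-3.3,0,0.35]]
  ]
}}

```text
clock: 3.57
position: [0.4908, 0.1512, 0.1996]
ee_rot: [-1.571, -0.03, 0.029]
force: [0.6, 0.9, -0.4]
gripper_width: 0.0577
```

Call:
{"method": "move_arm", "body": {
  "rows": [
    [[0,1,0,0,0,0,0.35],[0,2,0,0,0,0,0.35],[0,2.4,0,0,0,0,0.35],[0,2.4,0,0,0,0,0.35]]
  ]
}}

```text
clock: 3.9
position: [0.4878, 0.1493, 0.1242]
ee_rot: [-1.571, -0.022, 0.033]
force: [-0.8, -0.2, -0.4]
gripper_width: 0.0573
```

```bash
python3 - <<'E'
from h import *
s=sense(); print(s['clock'],s['position'],s['force'],s['gripper_width']); print(plan(-.227,-.036,.12,YAW,O,1))
d=cap('side','s1.png'); p=pts(d,np.ones((480,640),bool))
np.save('p.npy',p)
a=p[(abs(p[:,0]-.49)<.07)&(abs(p[:,1]-.15)<.04)&(p[:,2]>.07)&(p[:,2]<.14)]
R2,o=frame(YAW,O); a=np.c_[(a[:,:2]-o)@R2,a[:,2]]*1000
for z in range(76,140,4):
    b=a[abs(a[:,2]-z)<2]
    for n,c in (('L',b[b[:,1]<-36]),('P',b[b[:,1]>=-36])):
        if len(c)>3: print(z,n,len(c),np.round(np.percentile(c[:,:2],[2,98],axis=0).ravel(),1))
c=d['pixels'][100:340,220:540,::-1]; cv2.imwrite('pics/s1c.png',cv2.resize(c,None,fx=2.4,fy=2.4))
E
```

```text
3.9 [0.48776045 0.14928823 0.12417726] [-0.76506091 -0.20793683 -0.35032691] 0.05728758099300532
(array([0.1 , 0.14, 0.08]), array([ 0.  , -0.04, -0.07]))
136 P 5 [-231.2  -10.7 -220.8   -6.5]
```

View pics/s1c.png

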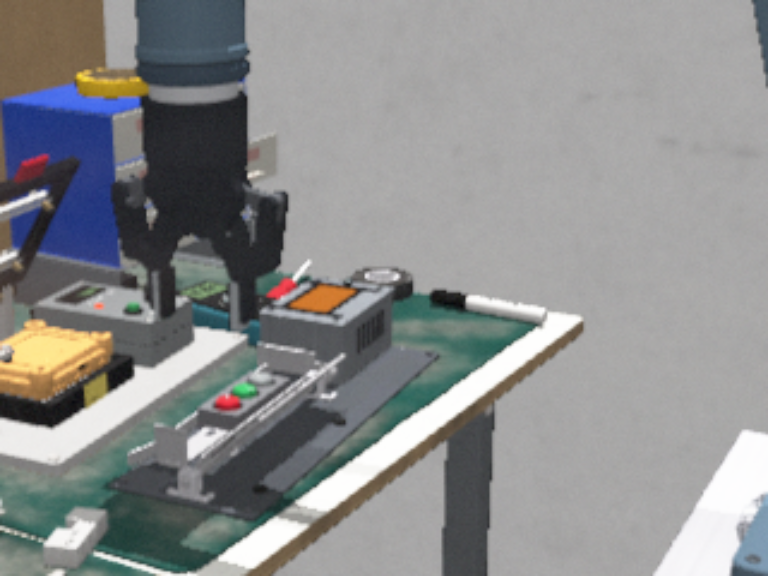

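The fingers are at crop (160, 270–315) and (242, 270–325), hanging over the tab end. The orange-topped box and the caps are undisturbed.

```bash
python3 - <<'E'
from h import *
d=cap('side'); R2,o=frame(YAW,O); T=d['T']; s=sense(); print(s['position'])
g=d['pixels'].max(2)
for u0 in (287,321):
    for v in range(208,244,2): print(u0,v,g[v,u0-7:u0+8:2],np.round(d['z_map'][v,u0-4:u0+5:4],3))
E
```

```text
[0.49039055 0.14910097 0.12763429]
287 208 [ 48  47  51  46  49 123 151 127] [1.028 1.036 1.665]
287 210 [ 74  46  46  49  46  54 124 149] [1.03  1.035 1.047]
287 212 [115  63 113  51  45  44 105 147] [1.036 1.033 1.047]
287 214 [106  71 126  44  45  40 100 142] [1.032 1.032 1.048]
287 216 [124  62 124  44  42  45  69 118] [1.034 1.04  1.051]
287 218 [107  63 126  47  39  40  68 111] [1.039 1.038 1.049]
287 220 [ 64  51 124  49  41  43  66  97] [1.038 1.038 1.051]
287 222 [ 87  47 124  52  45  41  45  64] [1.04  1.042 1.054]
287 224 [ 85  47 124  54  40  39  46 193] [1.039 1.041 1.054]
287 226 [165  84 120  53  40  39  53 190] [1.042 1.046 1.056]
287 228 [172 176 123  63  39  39  54  98] [1.046 1.044 1.053]
287 230 [172 201 129  64  36  61  86  89] [1.048 1.044 0.   ]
287 232 [170 192 172 135  87  93  91  90] [1.283 1.049 1.296]
287 234 [139 166  98  90  90  92  93  89] [1.27  1.285 1.298]
287 236 [97 91 89 93 90 90 93 89] [1.267 1.286 1.301]
287 238 [95 92 91 89 87 89 78 89] [1.272 1.284 1.304]
287 240 [99 96 90 88 75 90 87 92] [1.269 1.285 1.3  ]
287 242 [96 95 79 84 88 90 88 88] [
[... 410 characters left out ...]
1.008 1.006 1.015]
321 222 [ 71 127  92  40  38  38  73  83] [1.007 1.005 1.014]
321 224 [112 126  91  39  41  38  52  86] [1.005 1.006 1.014]
321 226 [ 50 125 107  40  38  36  53  58] [1.005 1.008 1.016]
321 228 [ 47 124 103  40  44  41  55  58] [1.008 1.013 1.019]
321 230 [ 83 125 104  40  40  38  43 134] [1.01  1.015 1.02 ]
321 232 [ 86 119 102  39  44  42  54  83] [1.012 1.014 1.379]
321 234 [ 75 118 119 109 110 135 136 102] [1.013 1.029 1.375]
321 236 [ 86 100 108 101  87  89 102  99] [1.016 1.382 1.369]
321 238 [192 177 161  99  89  85  91  93] [1.392 1.386 1.371]
321 240 [237 231 224 225 195  86  88  91] [1.353 1.356 1.378]
321 242 [235 236 231 178 121  79  83 140] [1.346 1.35  1.377]
```

```bash
python3 - <<'E'
from h import *
d=cap('side'); R2,o=frame(YAW,O); s=sense(); print(s['position'],(s['position'][:2]-o)@R2,s['clock'])
for u,v,z in [(283,225,1.041),(287,225,1.042),(291,225,1.055),(287,231,1.047),(316,225,1.005),(321,225,1.006),(325,225,1.015),(321,233.5,1.015),(317,236,1.015)]:
    c=np.array([(u-d['cx'])/d['fx']*z,(v-d['cy'])/d['fy']*z,z]); p=w(d,c)
    print(u,v,np.round(((p[:2]-o)@R2)*1000,1),round(p[2]*1000,1))
print(plan(-.227,-.036,.12,YAW,O,1))
E
```

```text
[0.49115437 0.14903385 0.12849534] [-0.22426433 -0.03556283] 4.05
283 225 [-235.3   -3.1] 152.9
287 225 [-231.1   -9. ] 152.5
291 225 [-217.2   -8.8] 148.3
287 231 [-230.6   -8.1] 140.8
316 225 [-237.2  -72. ] 163.2
321 225 [-232.3  -79.2] 162.7
325 225 [-221.4  -81.3] 159.7
321 233.5 [-229.5  -77.4] 146.0
317 236 [-234.3  -71.9] 142.0
(array([-0.02,  0.28,  0.09]), array([-0.  , -0.05,  0.01]))
```

```bash
python3 - <<'E'
from h import *
R2,o=frame(YAW,O); print(sense()['position'],sense()['clock'])
for n in ('side','top'):
    d=cap(n); p=pts(d,np.ones((480,640),bool)); a=np.c_[(p[:,:2]-o)@R2,p[:,2]]*1000
    a=a[(abs(a[:,0]+227)<60)&(abs(a[:,1]+36)<70)&(a[:,2]>65)&(a[:,2]<260)]
    for z in range(70,260,10):
        b=a[abs(a[:,2]-z)<5]
        if len(b)>3: print(n,z,len(b),np.round(np.percentile(b[:,:2],[2,98],axis=0).ravel(),0))
print(d['cx'],d['cy'],sense()['q'],sense()['position'])
E
```

```text
[0.49115437 0.14903385 0.12849534] 4.05
side 140 32 [-234.  -72. -213.   -1.]
side 150 102 [-237.  -78. -213.    4.]
side 160 129 [-237.  -79. -214.    5.]
side 170 128 [-237.  -79. -215.    5.]
side 180 116 [-238.  -81. -214.   10.]
side 190 231 [-239.  -97. -214.   22.]
side 200 277 [-240.  -98. -212.   24.]
side 210 341 [-243. -100. -211.   25.]
side 220 337 [-243. -101. -211.   27.]
side 230 355 [-245. -103. -216.   28.]
side 240 456 [-245. -104. -216.   27.]
side 250 301 [-238.  -98. -219.   24.]
324.68984510582425 231.83569349098673 [7.68205037e-02 2.78110705e-01 1.75763137e+00 3.89403743e-05
 1.10276901e+00 4.35820112e-02] [0.49154188 0.1489753  0.12909571]
```

```bash
python3 - <<'E'
from h import *
np.set_printoptions(precision=4,suppress=True)
for n in ('side','top'):
    d=cap(n); print(n,d['T'],d['fx'],d['fy'],d['cx'],d['cy']); p=pts(d,np.ones((480,640),bool))
    b=p[(abs(p[:,0]-.53)<.03)&(abs(p[:,1]+.137)<.04)]; print(np.percentile(b,[2,50,98],axis=0))
    b=p[(abs(p[:,0]-.42)<.01)&(abs(p[:,1]-0.)<.1)]; print('bench',np.percentile(b[:,2],[2,50,98]))
E
```

```text
side [[-0.8624 -0.1649  0.4787 -0.0442]
 [-0.5059  0.3156 -0.8028  0.9751]
 [-0.0187 -0.9345 -0.3556  0.4797]
 [ 0.      0.      0.      1.    ]] 580.1152649013765 580.1152649013765 322.7696867470689 250.07511455308958
[[ 0.5011 -0.176  -0.563 ]
 [ 0.5304 -0.1377 -0.5565]
 [ 0.5588 -0.0985  0.0658]]
bench [-0.0033  0.0007  0.4971]
top [[ 0.02   -0.9882  0.1518  0.3544]
 [-0.9996 -0.017   0.0212 -0.0007]
 [-0.0184 -0.1522 -0.9882  1.004 ]
 [ 0.      0.      0.      1.    ]] 472.31935330410397 472.31935330410397 324.68984510582425 231.83569349098673
[[ 0.5015 -0.176   0.0581]
 [ 0.5302 -0.1366  0.0618]
 [ 0.5587 -0.0979  0.0656]]
bench [-0.0053  0.001   0.58  ]
```

Call:
{"method": "move_arm", "body": {
  "rows": [
    [[0,0.4,0.17,0,0,0,0.35],[0,0.8,0.17,0,0,0,0.35],[0,1.15,0.17,0,0,0,0.35],[0,1.15,0.17,0,0,0,0.35]]
  ]
}}

```text
clock: 4.58
position: [0.489, 0.1539, 0.0916]
ee_rot: [-1.571, -0.024, 0.028]
force: [-0.9, 0.7, 0.5]
gripper_width: 0.0575
```

```bash
cat >> h.py <<'E'
def look(n='side',lo=20,hi=140,step=6,save=None):
    R2,o=frame(YAW,O); s=sense(); print('clk',s['clock'],'tcp',np.round(np.r_[(s['position'][:2]-o)@R2,s['position'][2]]*1000,1),'F',np.round(s['force'],1),'w',s['gripper_width'])
    d=cap(n,save); dk=d['pixels'].max(2)<75
    p=pts(d,dk); a=np.c_[(p[:,:2]-o)@R2,p[:,2]]*1000; xi=((s['position'][:2]-o)@R2)[0]*1000
    a=a[(abs(a[:,0]-xi)<18)&(abs(a[:,1]+36)<60)]
    for z in range(lo,hi,step):
        b=a[abs(a[:,2]-z)<step/2]
        for m,c in (('L',b[b[:,1]<-55]),('P',b[b[:,1]>=-25])):
            if len(c)>3: print(z,m,len(c),np.round(np.percentile(c[:,:2],[2,98],axis=0).ravel(),0))
    return d
E
python3 - <<'E'
from h import *
look('side',20,130,6)
print(plan(-.230,-.036,.09,YAW,O,1))
E
```

```text
clk 4.5833 tcp [-229.2  -37.5   91.6] F [-0.9  0.7  0.5] w 0.05753780344649264
110 P 22 [-241.  -11. -219.   -7.]
116 L 21 [-236.  -81. -223.  -73.]
116 P 25 [-240.  -11. -221.    4.]
122 L 21 [-238.  -81. -224.  -74.]
122 P 25 [-241.  -11. -218.    3.]
128 L 22 [-238.  -82. -223.  -74.]
128 P 28 [-241.  -10. -217.    4.]
(array([0.03, 0.08, 0.03]), array([ 0.  , -0.05, -0.02]))
```

Call:
{"method": "move_arm", "body": {
  "rows": [
    [[0,0.3,0.05,0,0,0,0.35],[0,0.5,0.05,0,0,0,0.35],[0,0.5,0.05,0,0,0,0.35]]
  ]
}}

```text
clock: 4.88
position: [0.4894, 0.1556, 0.0769]
ee_rot: [-1.571, -0.025, 0.028]
force: [-0.2, 0.4, -0.0]
gripper_width: 0.0572
```

```bash
python3 - <<'E'
from h import *
d=look('side',20,110,6)
c=d['pixels'][130:330,230:430,::-1]; cv2.imwrite('pics/s2c.png',cv2.resize(c,None,fx=3,fy=3))
E
```

```text
clk 4.8833 tcp [-230.9  -37.1   76.9] F [-0.2  0.4 -0. ] w 0.057237059805632644
92 P 10 [-242.   -9. -221.   -7.]
98 L 11 [-241.  -80. -230.  -66.]
98 P 21 [-240.  -10. -218.   -7.]
104 L 18 [-239.  -81. -223.  -74.]
104 P 28 [-242.  -10. -220.    4.]
```

View pics/s2c.png

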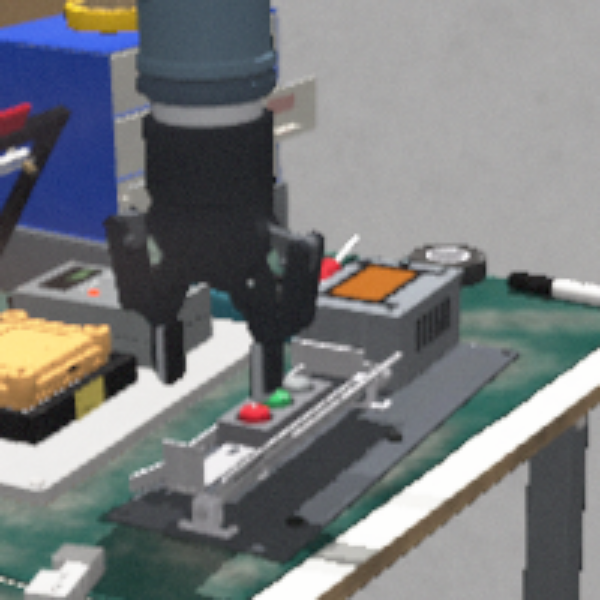

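The fingertips are at about crop (172,382) and (263,398), still above the tab and lever. I'll lower slowly and watch the force.

Call:
{"method": "move_arm", "body": {
  "rows": [
    [[0,0.15,0,0,0,0,0.35],[0,0.3,0,0,0,0,0.35],[0,0.45,0,0,0,0,0.35],[0,0.45,0,0,0,0,0.35]]
  ]
}}

```text
clock: 5.27
position: [0.4894, 0.1556, 0.0635]
ee_rot: [-1.571, -0.025, 0.028]
force: [-1.3, -0.0, -0.2]
gripper_width: 0.0573
```

Call:
{"method": "move_arm", "body": {
  "rows": [
    [[0,0.15,0,0,0,0,0.35],[0,0.3,0,0,0,0,0.35],[0,0.3,0,0,0,0,0.35]]
  ]
}}

```text
clock: 5.52
position: [0.4895, 0.1556, 0.0546]
ee_rot: [-1.571, -0.025, 0.028]
force: [0.0, 0.8, 0.5]
gripper_width: 0.0579
```

```bash
python3 - <<'E'
from h import *
d=look('side',10,110,6)
E
```

```text
clk 5.5167 tcp [-230.9  -37.    54.6] F [0.  0.8 0.5] w 0.05786606786014782
10 L 15 [-229.  -88. -215.  -78.]
70 P 9 [-236.   -9. -222.   -6.]
76 L 11 [-238.  -79. -227.  -74.]
76 P 20 [-241.  -10. -221.   -6.]
82 L 20 [-240.  -80. -223.  -75.]
82 P 25 [-242.   -9. -221.    2.]
88 L 22 [-240.  -80. -225.  -74.]
88 P 25 [-244.  -10. -219.    0.]
94 L 24 [-241.  -81. -223.  -70.]
94 P 26 [-242.  -10. -219.    4.]
100 L 20 [-241.  -80. -224.  -74.]
100 P 25 [-241.   -9. -221.    4.]
106 L 15 [-243.  -82. -228.  -73.]
106 P 29 [-243.   -9. -221.    3.]
```

Call:
{"method": "move_arm", "body": {
  "rows": [
    [[0,0.15,0,0,0,0,0.35],[0,0.3,0,0,0,0,0.35],[0,0.45,0,0,0,0,0.35],[0,0.6,0,0,0,0,0.35],[0,0.6,0,0,0,0,0.35]]
  ]
}}

```text
clock: 5.98
position: [0.49, 0.1556, 0.0367]
ee_rot: [-1.571, -0.026, 0.027]
force: [1.6, 0.1, -0.2]
gripper_width: 0.0578
```

Call:
{"method": "move_arm", "body": {
  "rows": [
    [[0,0.15,0,0,0,0,0.35],[0,0.3,0,0,0,0,0.35],[0,0.3,0,0,0,0,0.35]]
  ]
}}

```text
clock: 6.23
position: [0.4899, 0.1556, 0.0278]
ee_rot: [-1.571, -0.026, 0.027]
force: [1.6, 1.0, 1.4]
gripper_width: 0.0577
```

```bash
python3 - <<'E'
from h import *
d=look('side',10,80,4)
c=d['pixels'][150:350,230:430,::-1]; cv2.imwrite('pics/s3c.png',cv2.resize(c,None,fx=4,fy=3))
E
```

```text
clk 6.2333 tcp [-230.9  -36.5   27.8] F [1.6 1.  1.4] w 0.057743271104882976
10 L 7 [-223.  -88. -216.  -79.]
42 P 5 [-235.   -7. -225.   -6.]
46 L 6 [-243.  -77. -214.  -69.]
46 P 16 [-240.   -9. -217.   -6.]
50 L 11 [-240.  -79. -224.  -73.]
50 P 11 [-241.   -8. -222.    2.]
54 L 16 [-239.  -79. -223.  -74.]
54 P 13 [-243.   -9. -221.    3.]
58 L 12 [-240.  -80. -225.  -74.]
58 P 15 [-241.   -9. -223.    4.]
62 L 15 [-239.  -81. -224.  -67.]
62 P 15 [-241.   -9. -223.    2.]
66 L 16 [-240.  -81. -223.  -64.]
66 P 13 [-240.   -9. -222.    1.]
70 L 20 [-241.  -80. -223.  -65.]
70 P 17 [-240.   -9. -221.    3.]
74 L 14 [-242.  -80. -224.  -69.]
74 P 16 [-240.   -9. -218.    3.]
78 L 8 [-239.  -81. -227.  -75.]
78 P 14 [-240.   -8. -224.   -1.]
```

View pics/s3c.png

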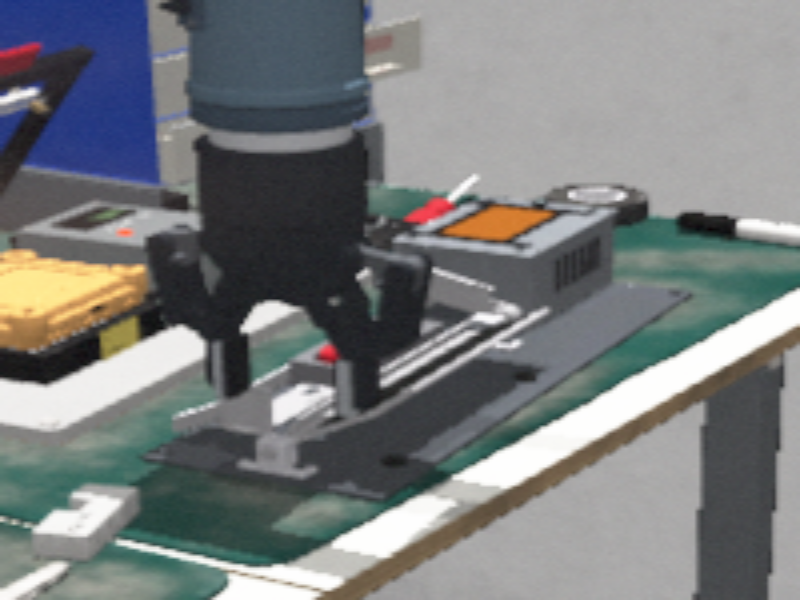

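The lever finger (350,415) has just met the plate and the push finger (225,390) is above and behind the tab. I'll press down to a tip height of about 18 mm.

Call:
{"method": "move_arm", "body": {
  "rows": [
    [[0,0.15,0,0,0,0,0.35],[0,0.3,0,0,0,0,0.35],[0,0.45,0,0,0,0,0.35],[0,0.55,0,0,0,0,0.35],[0,0.55,0,0,0,0,0.35]]
  ]
}}

```text
clock: 6.7
position: [0.4888, 0.1556, 0.0109]
ee_rot: [-1.571, -0.024, 0.028]
force: [-2.4, -0.7, 3.0]
gripper_width: 0.0575
```

```bash
python3 - <<'E'
from h import *
d=look('side',6,60,4)
E
```

```text
clk 6.7 tcp [-230.9  -37.6   10.9] F [-2.4 -0.7  3. ] w 0.05751549544838867
6 L 148 [-248.  -95. -215.  -57.]
6 P 95 [-243.  -16. -214.   22.]
10 L 5 [-225.  -87. -219.  -81.]
26 L 28 [-233.  -83. -215.  -58.]
26 P 8 [-240.  -11. -222.   -6.]
30 L 5 [-241.  -78. -225.  -67.]
30 P 11 [-240.  -10. -220.   -7.]
34 L 13 [-241.  -81. -224.  -66.]
34 P 14 [-241.  -10. -221.    2.]
38 L 11 [-240.  -80. -223.  -75.]
38 P 14 [-241.  -10. -222.    1.]
42 L 13 [-239.  -81. -228.  -75.]
42 P 15 [-241.  -10. -222.    3.]
46 L 13 [-239.  -80. -226.  -75.]
46 P 19 [-240.  -11. -219.    4.]
50 L 13 [-241.  -82. -225.  -75.]
50 P 17 [-242.  -11. -224.    3.]
54 L 12 [-238.  -80. -225.  -75.]
54 P 14 [-240.  -10. -218.    4.]
58 L 11 [-239.  -80. -226.  -74.]
58 P 18 [-241.  -10. -221.    3.]
```

Call:
{"method": "move_arm", "body": {
  "rows": [
    [[0,0.1,0,0,0,0,0.35],[0,0.2,0,0,0,0,0.35],[0,0.25,0,0,0,0,0.35],[0,0.25,0,0,0,0,0.35],[0,0.25,0,0,0,0,0.35]]
  ]
}}

```text
clock: 7.17
position: [0.4898, 0.1557, 0.0044]
ee_rot: [-1.571, -0.026, 0.027]
force: [-2.0, -0.0, 4.5]
gripper_width: 0.0579
```

```bash
python3 - <<'E'
from h import *
d=look('side',6,30,4)
p=pts(d,np.ones((480,640),bool)); R2,o=frame(YAW,O); a=np.c_[(p[:,:2]-o)@R2,p[:,2]]*1000
# plate surface: away from finger, x -200..-60, y -95..-40
b=a[(a[:,0]>-200)&(a[:,0]<-60)&(a[:,1]<-46)&(a[:,1]>-105)&(a[:,2]>7)]
for y in range(-100,-44,6):
    c=b[abs(b[:,1]-y)<3]
    if len(c)>4: print(y,len(c),np.round(np.percentile(c[:,2],[5,50,95]),1))
b=a[(abs(a[:,0])<8)&(a[:,1]>-45)&(a[:,1]<40)&(a[:,2]>28)]
for y in range(-40,40,8):
    c=b[abs(b[:,1]-y)<4]
    if len(c)>2: print('blade',y,len(c),np.round(np.percentile(c[:,2],[5,50,95]),1))
c=d['pixels'][150:350,230:430,::-1]; cv2.imwrite('pics/s4c.png',cv2.resize(c,None,fx=4,fy=3))
E
```

```text
clk 7.1667 tcp [-230.9  -36.6    4.4] F [-2.  -0.   4.5] w 0.05789662137471646
6 L 112 [-248.  -96. -215.  -57.]
6 P 90 [-242.  -15. -214.   23.]
14 L 4 [-220.  -83. -214.  -78.]
18 L 35 [-231.  -85. -214.  -56.]
18 P 7 [-241.  -10. -225.   -6.]
22 P 13 [-241.   -9. -223.   -5.]
26 L 11 [-241.  -79. -225.  -66.]
26 P 13 [-239.   -9. -220.   -0.]
-100 74 [366.3 378.4 394.2]
-94 134 [ 12.7 359.8 386.8]
-88 167 [ 14.2  16.2 378.9]
-82 170 [ 15.4  17.7 373.8]
-76 175 [ 16.5  19.2 367.5]
-70 137 [ 16.8  18.7 347.2]
-64 119 [ 17.7  19.2 336.2]
-58 97 [ 17.9  19.5 331.2]
-52 74 [ 18.3  19.7 327.6]
-46 31 [ 18.2  19.4 325.9]
blade -40 70 [29.1 46.6 63.3]
blade -32 57 [30.4 48.9 63.6]
blade -24 65 [31.3 51.8 66. ]
blade -16 52 [38.7 57.2 75.2]
blade -8 59 [39.5 62.2 83.2]
blade 0 55 [38.  61.8 80.1]
blade 8 47 [37.3 54.  74.1]
blade 16 38 [37.4 50.9 64.4]
blade 24 46 [30.4 50.3 64.5]
blade 32 39 [31.7 48.  63.3]
```

View pics/s4c.png

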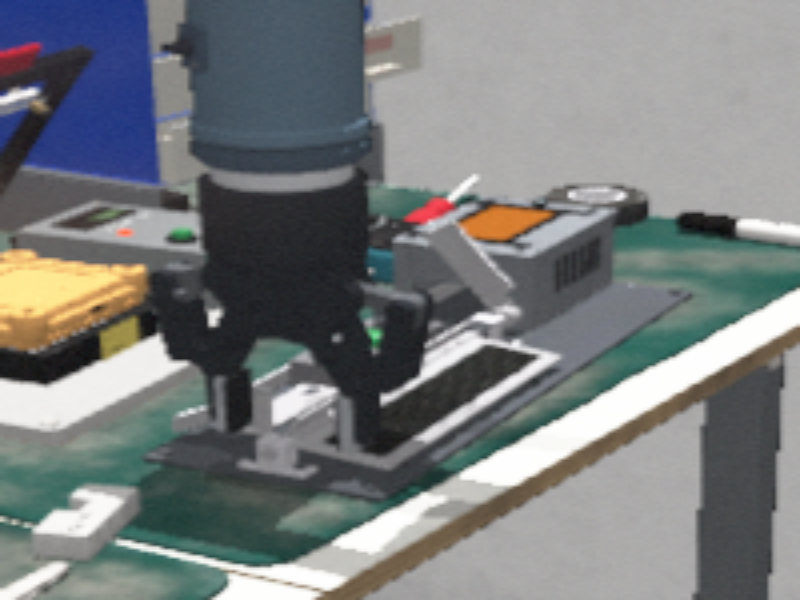

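The blade is up (440–510, 225–305). The plate slopes about 4.5° down, so the shutter is at about 0.88 rad, and the push finger (232,400) is behind the tab. Now I'll push along tool -z.

Call:
{"method": "move_arm", "body": {
  "rows": [
    [[0,0,-0.15,0,0,0,0.35],[0,0,-0.3,0,0,0,0.35],[0,0,-0.45,0,0,0,0.35],[0,0,-0.6,0,0,0,0.35],[0,0,-0.8,0,0,0,0.35]]
  ]
}}

```text
clock: 7.63
position: [0.4916, 0.1315, 0.0049]
ee_rot: [-1.57, -0.027, 0.025]
force: [-0.6, 4.3, 4.8]
gripper_width: 0.0578
```

```bash
cat >> h.py <<'E'
def check():
    R2,o=frame(YAW,O); s=sense(); print('clk',s['clock'],'tcp',np.round(np.r_[(s['position'][:2]-o)@R2,s['position'][2]]*1000,1),'F',np.round(s['force'],1))
    d=cap('side'); p=pts(d,np.ones((480,640),bool)); a=np.c_[(p[:,:2]-o)@R2,p[:,2]]*1000
    xt=((s['position'][:2]-o)@R2)[0]*1000
    b=a[(abs(a[:,0]-xt)>20)&(a[:,0]>-235)&(a[:,0]<-55)&(a[:,1]<-50)&(a[:,1]>-85)&(a[:,2]>7)&(a[:,2]<60)]
    k=np.polyfit(b[:,1],b[:,2],1); r=b[:,2]-np.polyval(k,b[:,1]); k=np.polyfit(*b[abs(r)<3][:,1:].T,1)
    print('plate',len(b),'shutter~',round(.803+np.arctan(k[0]),3))
    hs=cv2.cvtColor(d['pixels'],cv2.COLOR_RGB2HSV).astype(int)
    for n,h0,h1 in (('red',0,8),('green',50,80)):
        m=(hs[...,0]>=h0)&(hs[...,0]<=h1)&(hs[...,1]>120)&(hs[...,2]>60)
        c=pts(d,m); c=np.c_[(c[:,:2]-o)@R2,c[:,2]]*1000; c=c[(abs(c[:,1])<22)&(abs(c[:,0])<230)&(c[:,2]<60)]
        if len(c)>4: print(n,len(c),np.round(c.mean(0),1))
    t=a[(abs(a[:,1])<16)&(a[:,2]>26)&(a[:,2]<42)&(a[:,0]>xt+8)&(a[:,0]<xt+40)]
    if len(t)>3: print('tab?',len(t),np.round(np.percentile(t[:,0],[5,50,95]),1))
    return d
E
python3 -c "
from h import *
check()"
```

```text
clk 7.6333 tcp [-206.8  -35.8    4.9] F [-0.6  4.3  4.8]
plate 496 shutter~ 0.89
tab? 29 [-197.  -195.  -192.4]
```

Call:
{"method": "move_arm", "body": {
  "rows": [
    [[0,0,-0.3,0,0,0,0.35],[0,0,-0.6,0,0,0,0.35],[0,0,-0.9,0,0,0,0.35],[0,0,-1.2,0,0,0,0.35],[0,0,-1.5,0,0,0,0.35]]
  ]
}}

```text
clock: 8.1
position: [0.4928, 0.0862, 0.0048]
ee_rot: [-1.57, -0.027, 0.025]
force: [0.3, 4.0, 5.3]
gripper_width: 0.0573
```

```bash
python3 -c "
from h import *
check()"
```

```text
clk 8.1 tcp [-161.4  -36.3    4.8] F [0.3 4.  5.3]
plate 529 shutter~ 0.891
tab? 27 [-152.7 -150.3 -147.5]
```

Call:
{"method": "move_arm", "body": {
  "rows": [
    [[0,0,-0.3,0,0,0,0.35],[0,0,-0.6,0,0,0,0.35],[0,0,-0.9,0,0,0,0.35],[0,0,-1.2,0,0,0,0.35],[0,0,-1.5,0,0,0,0.35]]
  ]
}}

```text
clock: 8.57
position: [0.4941, 0.0412, 0.0047]
ee_rot: [-1.57, -0.026, 0.026]
force: [-0.4, 5.0, 5.7]
gripper_width: 0.0579
```

```bash
python3 -c "
from h import *
check()"
```

```text
clk 8.5667 tcp [-116.4  -36.8    4.7] F [-0.4  5.   5.7]
plate 532 shutter~ 0.89
tab? 26 [-107.6 -105.4 -101.5]
```

Call:
{"method": "move_arm", "body": {
  "rows": [
    [[0,0,-0.25,0,0,0,0.35],[0,0,-0.5,0,0,0,0.35],[0,0,-0.75,0,0,0,0.35],[0,0,-0.95,0,0,0,0.35],[0,0,-1.1,0,0,0,0.35]]
  ]
}}

```text
clock: 9.03
position: [0.495, 0.0082, 0.0046]
ee_rot: [-1.57, -0.026, 0.026]
force: [-1.2, 4.2, 6.0]
gripper_width: 0.0578
```

Call:
{"method": "move_arm", "body": {
  "rows": [
    [[0,0,-0.05,0,0,0,0.35],[0,0,-0.1,0,0,0,0.35],[0,0,-0.15,0,0,0,0.35]]
  ]
}}

```text
clock: 9.28
position: [0.4951, 0.004, 0.0046]
ee_rot: [-1.57, -0.026, 0.026]
force: [-0.5, 4.3, 5.3]
gripper_width: 0.0581
```

```bash
python3 -c "
from h import *
check()"
```

```text
clk 9.2833 tcp [-79.2 -37.2   4.6] F [-0.5  4.3  5.3]
plate 599 shutter~ 0.899
tab? 21 [-70.8 -67.2 -64.1]
```

Near home; small steps until the stop shows in the force.

Call:
{"method": "move_arm", "body": {
  "rows": [
    [[0,0,-0.04,0,0,0,0.35],[0,0,-0.08,0,0,0,0.35],[0,0,-0.1,0,0,0,0.35]]
  ]
}}

```text
clock: 9.58
position: [0.4952, 0.0011, 0.0046]
ee_rot: [-1.57, -0.026, 0.026]
force: [-0.3, 4.3, 5.9]
gripper_width: 0.0576
```

Call:
{"method": "move_arm", "body": {
  "rows": [
    [[0,0,-0.03,0,0,0,0.35],[0,0,-0.06,0,0,0,0.35]]
  ]
}}

```text
clock: 9.75
position: [0.4951, 0.0004, 0.0046]
ee_rot: [-1.569, -0.026, 0.026]
force: [0.5, 14.0, 6.2]
gripper_width: 0.0579
```

Call:
{"method": "move_arm", "body": {
  "rows": [
    [[0,0,-0.03,0,0,0,0.35],[0,0,-0.03,0,0,0,0.35],[0,0,-0.03,0,0,0,0.35]]
  ]
}}

```text
clock: 10.0
position: [0.4951, 0.0004, 0.0046]
ee_rot: [-1.568, -0.026, 0.027]
force: [0.9, 14.5, 5.5]
gripper_width: 0.0578
```

```bash
python3 -c "
from h import *
d=check()
c=d['pixels'][150:350,230:430,::-1]; cv2.imwrite('pics/s5c.png',cv2.resize(c,None,fx=4,fy=3))"
```

```text
clk 10.0 tcp [-75.6 -37.3   4.6] F [ 0.9 14.5  5.5]
plate 609 shutter~ 0.899
tab? 19 [-67.4 -64.1 -62.2]
```

View pics/s5c.png

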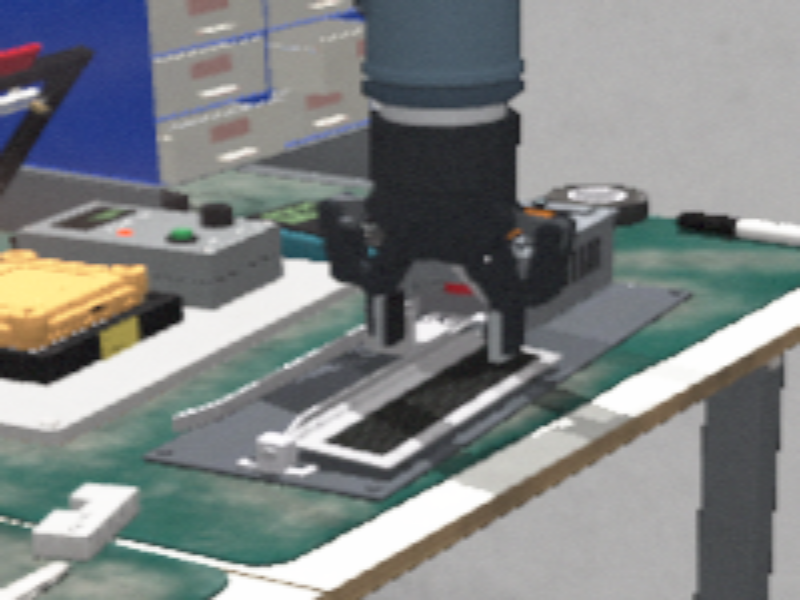

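The rack is home: the push finger (385,335) is on the tab, the red rear cap shows inside the opening (455,290), and the lever is fully down. I'll back off slightly and then lift.

Call:
{"method": "move_arm", "body": {
  "rows": [
    [[0,0,0.05,0,0,0,0.35],[0,0,0.1,0,0,0,0.35],[0,0,0.2,0,0,0,0.35],[0,0,0.25,0,0,0,0.35],[0,0,0.25,0,0,0,0.35]]
  ]
}}

```text
clock: 10.47
position: [0.4955, 0.0055, 0.0046]
ee_rot: [-1.571, -0.027, 0.026]
force: [-0.8, -2.2, 3.6]
gripper_width: 0.0577
```

```bash
python3 -c "
from h import *
check()"
```

```text
clk 10.4667 tcp [-80.7 -36.8   4.6] F [-0.8 -2.2  3.6]
plate 591 shutter~ 0.891
tab? 32 [-71.8 -64.  -61.6]
```

Call:
{"method": "move_arm", "body": {
  "rows": [
    [[0,-0.2,0,0,0,0,0.35],[0,-0.4,0,0,0,0,0.35],[0,-0.6,0,0,0,0,0.35],[0,-0.8,0,0,0,0,0.35],[0,-1.0,0,0,0,0,0.35]]
  ]
}}

```text
clock: 10.93
position: [0.4955, 0.0062, 0.0353]
ee_rot: [-1.57, -0.027, 0.026]
force: [2.3, -0.1, 0.7]
gripper_width: 0.0576
```

Call:
{"method": "move_arm", "body": {
  "rows": [
    [[0,-0.3,0,0,0,0,0.35],[0,-0.6,0,0,0,0,0.35],[0,-1.0,0,0,0,0,0.35],[0,-1.6,0,0,0,0,0.35],[0,-2.4,0,0,0,0,0.35]]
  ]
}}

```text
clock: 11.35
position: [0.493, 0.0065, 0.1062]
ee_rot: [-1.57, -0.023, 0.03]
force: [-0.1, 0.4, 0.0]
gripper_width: 0.0578
```

Call:
{"method": "move_arm", "body": {
  "rows": [
    [[0,-0.8,0,0,0,0,0.35],[0,-1.6,0,0,0,0,0.35],[-1.0,-1.8,0,0,0,0,0.35],[-2.0,-1.8,0,0,0,0,0.35],[-3.0,-1.8,0,0,0,0,0.35]]
  ]
}}

```text
clock: 11.77
position: [0.4037, 0.0032, 0.1613]
ee_rot: [-1.571, -0.027, 0.027]
force: [-1.3, 0.3, 0.4]
gripper_width: 0.0575
```

```bash
python3 - <<'E'
from h import *
s=sense(); print(s['clock'],s['position'],s['force'])
R2,o=frame(YAW,O)
for n in ('side','top'):
    d=cap(n); p=pts(d,np.ones((480,640),bool)); a=np.c_[(p[:,:2]-o)@R2,p[:,2]]*1000
    b=a[(a[:,0]>-235)&(a[:,0]<-55)&(a[:,1]<-45)&(a[:,1]>-74)&(a[:,2]>7)&(a[:,2]<65)]
    if len(b)>20:
        k=np.polyfit(b[:,1],b[:,2],1); r=b[:,2]-np.polyval(k,b[:,1]); k=np.polyfit(*b[abs(r)<4][:,1:].T,1); print(n,'shutter',len(b),.803+np.arctan(k[0]))
    t=a[(abs(a[:,1])<16)&(a[:,2]>26)&(a[:,2]<40)&(a[:,0]<-50)&(a[:,0]>-100)]
    if len(t)>3: print('tab',len(t),np.round(np.percentile(t[:,0],[5,50,95]),1))
    c=d['pixels'][150:350,230:430,::-1] if n=='side' else d['pixels'][170:300,230:450,::-1]; cv2.imwrite(f'pics/{n}6.png',cv2.resize(c,None,fx=3.6,fy=3))
E
```

```text
11.7667 [0.40374087 0.00319407 0.16125463] [-1.32279354  0.31613068  0.43964642]
side shutter 80 -0.05742882021836093
tab 74 [-68.  -64.3 -60.6]
top shutter 88 -0.006130725950045268
tab 18 [-64.6 -63.4 -62.2]
```

View pics/side6.png

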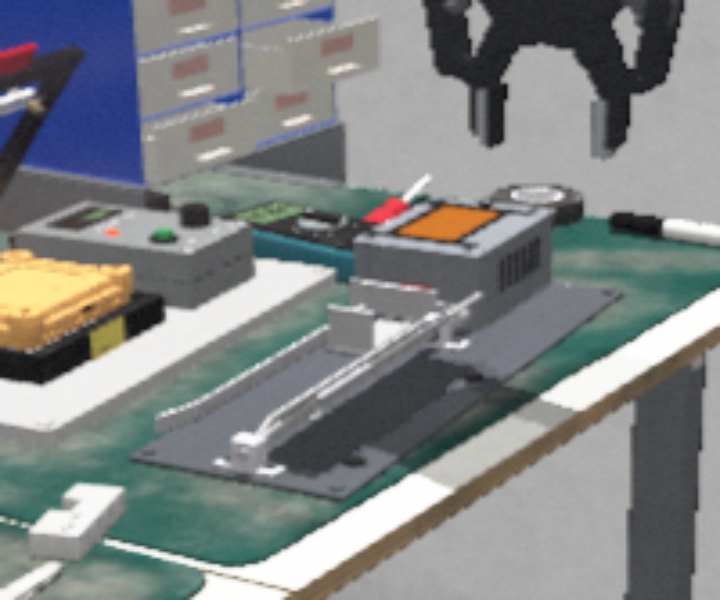

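View pics/top6.png

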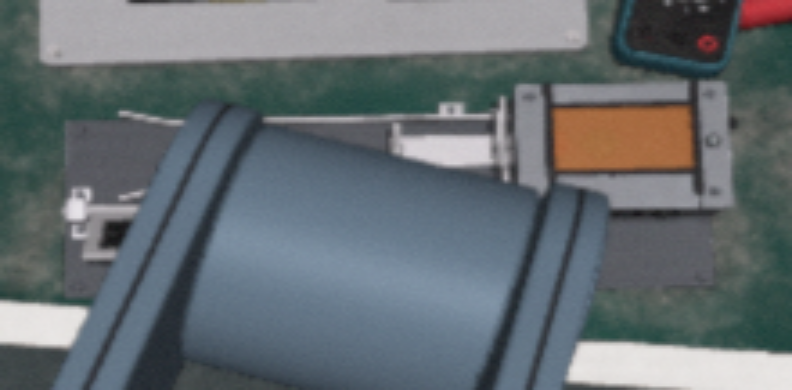

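The side view shows the blade shut (395,295) with the tab (350,325) outside and the gripper clear. The top view shows the tab at col 397 and only strip between it and the blade (col 505). I'll settle briefly, then hand in.

Call:
{"method": "move_arm", "body": {
  "rows": [
    [[0,-0.3,0,0,0,0,0.35],[0,-0.3,0,0,0,0,0.35],[0,-0.3,0,0,0,0,0.35],[0,-0.3,0,0,0,0,0.35]]
  ]
}}

```text
clock: 12.2
position: [0.4062, 0.0029, 0.1698]
ee_rot: [-1.571, -0.027, 0.026]
force: [-1.4, 0.2, 0.1]
gripper_width: 0.0577
```

```bash
python3 -c "
from h import *
s=sense(); print(s['clock'],s['qvel'].round(3),s['force'].round(1)); print(env.close_job())"
```

```text
12.2 [-0.003  0.005  0.012  0.001  0.001 -0.001] [-1.4  0.2  0.1]
the job is handed in; nothing more can be done
None
```

The rack is in the curing box, fully home against the stop, with the shutter closed behind it. I handed the job in at 12.2 s, well inside the 38 s limit; no verdict is reported.

**What I did:** One finger held the lever plate down, with the shutter at about 0.89 rad throughout the push. The other finger pushed the tab until the force along the chute rose from 4 to 14 N at the stop. I then backed off 5 mm, let the lever up and moved clear.

**Last checks:**
- **Rack:** the rear face of the tab is at about infeed x = -65 mm, which is the home position.
- **Shutter:** the plate slope reads about -0.01 rad from the top camera and -0.06 rad from the side camera. The side reading is noisy, but both indicate shut.
- **Arm:** it is clear and at rest, with only noise-level force on the tool.
- **Bystanders:** nothing looked moved in the pictures, but I did not re-measure their positions. The tweezers were barely in view in the last picture.
- **Caps:** only the red rear cap was visible, and it looked seated. The other two are hidden inside the box.

**One disagreement with the text:** the fingertips appeared about 13 mm above the reported TCP, where the text puts them 25 mm below it. I used the camera and force readings for heights, and the contact with the lever plate confirmed them.

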